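# Free a former from a reverse-thread clamp

### The arm

A 6-joint arm with a two-finger parallel gripper is mounted at the origin on the work surface. World frame = base frame: x ahead of the robot, y to its left, z up, the work surface at z = 0. Lengths are in m, angles in rad, forces in N, time in s.
With the tool pointing down it reaches from about 0.275 to 0.725 m from the base axis. Payload 5.6 kg.
Tool frame: the origin (TCP) lies on the front face of the gripper's body, between the roots of the fingers; the fingertips stand 73 mm ahead of it and the grasp point (between the pads) lies 54 mm ahead of it; z points along the fingers, y is the direction in which the jaws open and shut (so a half turn about z gives the same grasp; the last joint's range is limited). The gripper opens to 85 mm and grips with 20 to 120 N. Pads are 22 mm wide; open, the fingers measure 114 mm over their backs; the gripper's body (76 mm by 85 mm) begins 54 mm behind the grasp point. The pads swing forward as they close: fully open they stand 13 mm farther back than shut.
Start: joints at [1.445, 0.255, 0.108, 0, -1.424, -0.285], TCP at [0.22, 0.504, 0.304] pointing down, gripper open.
Joint ranges: [-2.95, 2.95], [-1.21, 1.97], [-1.09, 1.5], [-2.87, 1.71], [-2.94, -0.07], [-3.05, 3.05]. Speed limits (rad/s): [2.57, 2.57, 3.14, 3.14, 3.14, 3.14].

### API

Orientations are given as a unit quaternion [w, x, y, z].
In Python, from rig import r gives the robot as it stands.
- The arm moves only by the tool servo_tool, never from a script. Its argument "deltas" is a list of rows, each a list of 7 numbers: the shift along the tool's x, y, z in cm, then the turn, a rotation vector about the tool's x, y, z in rad, then the finger opening in cm, from 0 to 8.54. In form: [[tx, ty, tz, wx, wy, wz, claw], ...]. A call has 1 to 5 rows; each row is the pose to reach, as a shift and turn from the pose commanded when the call began, along the tool's axes at that moment; what a row does not reach only later rows make up. A row lasts 1/8 s, in which the tool goes at most 62.5 mm and 10.7 degrees, less where a joint would pass 70% of its speed; a pose out of reach is approached as far as the arm can. A call with a gripper value outside its range is refused whole. The fingers move at their own pace and stop on an object; "newtons" is the grip in N (left out, the last holds). Time passes only in rows, so rows that repeat a pose let the fingers close. It gives the time, the measured TCP pose, the force and the opening at its end, in the units of the state.
- r.state(): the state, without advancing time (a new reading comes with each control period).
- r.get_image(name): name is "side" or "top"; returns (picture, depth): 480x640x3 uint8, red, green, blue; 480x640 float32, m along the optical axis (not along the pixel's ray), 0 where there is no reading.
- r.camera_params(name): a dict with "intrinsics" (3x3 intrinsics, pixels), "origin" and "attitude" of the camera in the world. Camera axes: x right, y down, z forward; pixel columns grow to the right and rows downward; lengths in m; the calibration is good to about 2 mm. A picture is of the moment at which its call begins. camera_params takes no time and is no camera call.
- r.finish_job(): hands the job in, once; it reports no verdict.
The state is a dict: "time_s": time; "joints": joint angles; "qvel": joint speeds; "joint_efforts": joint torques, N m; "tool_pos": TCP position; "eef_rot": TCP orientation; "force": force on the tool from outside, world axes, zero at the start; "moment": the same for the moment, N m; "finger_gap": finger opening in m.
Only numpy, scipy, OpenCV 4.12 (cv2) and the standard library are available. Lean on these libraries where they do the work, as an engineer would, in place of code of your own. Each camera call takes 0.05 s, during which the arm holds its last target. There are 200 camera calls.

### The job

The grooved beech former on the sloping work rest is held down by a clamp whose thread may be the ordinary or the reverse kind: feel gently which way its T-handle gives, and open it until the foot is well clear of the former, some 8 mm up. Then slide the former sideways out from under the clamp, and lay it flat in the empty wooden tray, groove side up, without dropping it. Leave the spare clamp and the other things on the table as they are.

Things in the scene. Friction and masses are not known exactly. Their poses are not given: they have to be found in the camera images.
- former_mid (a point): centre (half-way up) of the former, the piece to move: a beech block 46 mm (its x) by 180 mm (y) by 36 mm high (z), about 0.25 kg. It starts on the sloping rest: x up the slope, y level, z square out of the slope. A groove across its top, centred at y +76.5 mm, 15 mm wide, 5 mm deep, leaves a 6 mm lip at the +y end; the tight clamp's foot stands in it
- rest_seat (a point): centre of the fixed work rest's sloping face, 75 mm above the table; axes of the upright stand, z up. The face slopes at 25 degrees, low at -x (robot's side), rising to +x; it reaches 50 mm up the slope and y from -137 to +113 mm. A ledge 8 mm high, 23.5 mm down the slope from here, stops the former sliding down; the -y side is open
- tray_in (a point): centre of the inner floor (5 mm above the table) of the empty fixed wooden tray: inside 90 mm (x) by 240 mm (y), walls 5 mm thick whose tops are 14 mm above the table
- knobA_grip (a point): middle of clamp A's T-handle: black bar 70 mm long (point y), 14 mm thick (x), 24 mm high (z); 12 mm free beneath it. z: screw axis, leaning 25 degrees towards the robot. Two fixed clamps look alike: one holds the former (this point is then at y +76.5, z +79 mm in the former's frame), the other, behind it, 0.15 m or more away, is a spare. The handle turns in place, does not rise; friction 0.1 N m
- knobA (a joint): turn of clamp A's handle, rad: near 0 tight (hard stop), 2.0 fully open; it grows as the clamp opens and the foot rises 6 mm per rad. Whether clockwise or anticlockwise opens it is not told: one of the two clamps has a reverse thread. Turned the wrong way it is stuck within 0.1 rad
- footA_tip (a point): lower end of clamp A's 12 mm round steel foot, below its handle on the same axis, under an arm 24 mm wide whose underside is 52 mm out from the slope and which runs up the slope to a post
- knobB_grip (a point): middle of clamp B's T-handle: black bar 70 mm long (point y), 14 mm thick (x), 24 mm high (z); 12 mm free beneath it. z: screw axis, leaning 25 degrees towards the robot. Two fixed clamps look alike: one holds the former (this point is then at y +76.5, z +79 mm in the former's frame), the other, behind it, 0.15 m or more away, is a spare. The handle turns in place, does not rise; friction 0.1 N m
- knobB (a joint): turn of clamp B's handle, rad: near 0 tight (hard stop), 2.0 fully open; it grows as the clamp opens and the foot rises 6 mm per rad. Whether clockwise or anticlockwise opens it is not told: one of the two clamps has a reverse thread. Turned the wrong way it is stuck within 0.1 rad
- footB_tip (a point): lower end of clamp B's 12 mm round steel foot, below its handle on the same axis, under an arm 24 mm wide whose underside is 52 mm out from the slope and which runs up the slope to a post
- can: unlabelled drink can, 66 mm diameter, 115 mm tall, behind the work rest; origin under its centre
- jar: glass jar with a steel cap, 64 mm diameter, 60 mm tall, behind the tray; origin under its centre
- rotary_cutter: rotary cutter lying flat, about 145 mm long, 50 mm wide, 18 mm tall, in front of the work rest; origin under its handle's centre
- weight: iron pattern weight with a small knob, 64 mm diameter, 45 mm tall, behind the tray; origin under its centre
- shears: shears lying flat, about 190 mm long, 100 mm wide, 16 mm tall, near the robot; origin by the pivot
- spool: dark wooden bobbin cone, 72 mm diameter at its foot, 115 mm tall, at the left; origin under its centre
- awl: awl lying flat, 160 mm long, at the right; origin under its middle
- former: the same former; origin under its centre
- tray: the same tray; origin under its centre, on the table

How it is judged:
By the outcome, as a careful person would: the job done as asked, in the order asked, and still so for the second after the job is handed in, with the robot touching nothing.
It also fails if it takes over 64 s, if anything falls off the work surface, if the arm or the gripper's body presses on something with over 40 N, if the wrist force passes 120 N, or if a joint passes its speed limit or range.

## Working session

There is one attempt and no reset: what is moved stays moved. The work goes in short steps, Python scripts to look and compute and a tool call to move; the robot and the scene stay as the last step left them, time stands still between calls to the robot, and variables do not carry over. Pictures are saved under pics/ and viewed, about 8 in all and at most 12, crops included, and the job is handed in when it is done.

Besides the shell and the picture viewer there is one more tool, called after "Emit:" as name(argument=value, ...) on one line, values as JSON. servo_tool: Moves the arm, as the interface text tells. Its arguments: {"type":"object","properties":{"deltas":{"type":"array"},"newtons":{"type":"number"}},"required":["deltas"]}

```bash
mkdir -p pics; ls; cat > h.py <<'E'
from rig import r
import numpy as np, cv2
from scipy.spatial.transform import Rotation as R
def snap(n):
    im,d=r.get_image(n); np.savez(f'{n}.npz',im=im,d=d); return im,d
def cam(n):
    p=r.camera_params(n); a=np.array(p['attitude'],float)
    M=a if a.shape==(3,3) else R.from_quat(a,scalar_first=True).as_matrix()
    return np.array(p['intrinsics']),np.array(p['origin']),M
def cloud(n,d):
    K,o,M=cam(n); v,u=np.indices(d.shape)
    P=np.stack([(u-K[0,2])/K[0,0]*d,(v-K[1,2])/K[1,1]*d,d],-1)@M.T+o
    P[d==0]=np.nan; return P
def proj(n,X):
    K,o,M=cam(n); c=(np.atleast_2d(X)-o)@M; return c[:,:2]/c[:,2:]*[K[0,0],K[1,1]]+K[:2,2]
E
python3 - <<'E'
from h import *
for n in('top','side'):
    im,d=snap(n); cv2.imwrite(f'pics/{n}0.png',im[...,::-1]); print(n,r.camera_params(n))
print(r.state())
E
```

```text
pics
top {'intrinsics': array([[456.69380362,   0.        , 321.31377094],
       [  0.        , 456.69380362, 239.64550274],
       [  0.        ,   0.        ,   1.        ]]), 'origin': array([0.33153559, 0.00739246, 1.35060144]), 'attitude': array([-0.06373606,  0.70614177, -0.70114175,  0.07551007])}
side {'intrinsics': array([[439.40869183,   0.        , 321.59575734],
       [  0.        , 439.40869183, 243.48178711],
       [  0.        ,   0.        ,   1.        ]]), 'origin': array([ 0.29707729, -0.83628855,  0.86496934]), 'attitude': array([-0.4180891 ,  0.89484853, -0.14371894,  0.06158313])}
{'time_s': 0.1, 'joints': array([ 1.44457304e+00,  2.55680719e-01,  1.07136603e-01, -4.12101158e-04,
       -1.42388631e+00, -2.84580344e-01]), 'qvel': array([ 0.00016053, -0.00188308,  0.00191314, -0.00095117,  0.00067086,
        0.00113163]), 'joint_efforts': array([-3.41152212e-03, -3.87607706e+01,  2.38474649e+01,  5.37772939e+00,
       -3.74987052e-03, -1.10879625e-06]), 'tool_pos': array([0.21947213, 0.50397128, 0.30309246]), 'eef_rot': array([ 8.30610456e-04,  9.78972576e-01, -2.03990162e-01, -1.38542546e-04]), 'force': array([-0.56227239,  0.37057844, -0.46236364]), 'moment': array([ 0.02800705,  0.01651075, -0.02261132]), 'finger_gap': 0.0853596291304927}
```

View pics/top0.png

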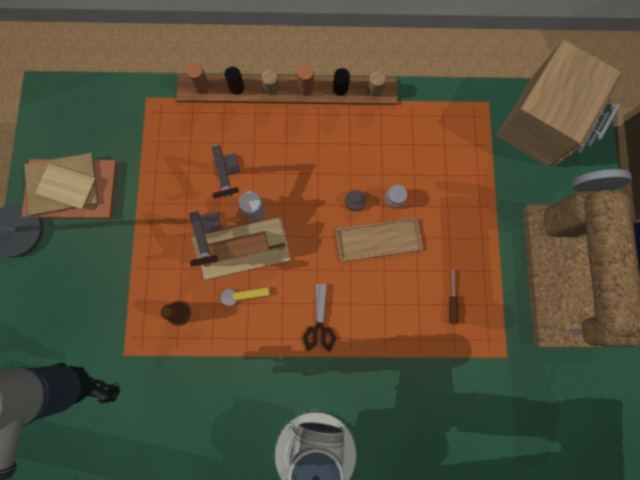

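View pics/side0.png

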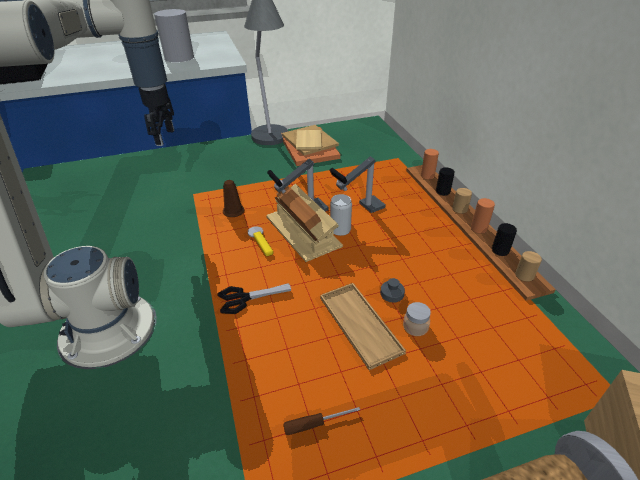

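The top view shows the rest at about (240,248), with the tight clamp's handle at (203,261) and the spare's at (226,192). The empty tray is at (380,240). Next I'll zoom in and measure.

```bash
python3 - <<'E'
from h import *
t=np.load('top.npz');s=np.load('side.npz')
a=cv2.resize(t['im'][135:285,180:300],None,fx=4,fy=4,interpolation=cv2.INTER_CUBIC)[:600]
b=cv2.resize(s['im'][150:270,260:340],None,fx=5,fy=5,interpolation=cv2.INTER_CUBIC)[:600]
b=b[:, :320] if False else cv2.resize(b,(320,480)); b=np.vstack([b,np.zeros((120,320,3),np.uint8)])
cv2.imwrite('pics/crop.png',np.hstack([a,b])[...,::-1])
P=cloud('top',t['d']); Z=P[...,2]
for nm,(u0,u1,v0,v1) in dict(rest=(190,300,205,285),tray=(330,430,210,265)).items():
    q=P[v0:v1,u0:u1]; 
    print(nm); 
    print(np.round(q[::6,::6,2]*1000).astype(int) if nm=='rest' else '')
# tray: outer footprint via height 3..25mm
q=P[212:266,330:428].reshape(-1,3); q=q[(q[:,2]>.003)&(q[:,2]<.03)]
print(len(q),cv2.minAreaRect((q[:,:2]*1000).astype(np.float32)),np.percentile(q[:,2],[5,50,95]))
# handles: dark, high
im=t['im'].astype(int)
m=(im.max(-1)<70)&(Z>.13)&(Z<.3)
n,l,st,c=cv2.connectedComponentsWithStats(m.astype(np.uint8))
for i in range(1,n):
    if st[i,4]>30:
        q=P[l==i]; print(st[i],np.round(np.nanmean(q,0),4),cv2.minAreaRect((q[:,:2]*1000).astype(np.float32)),np.nanpercentile(q[:,2],[5,50,95]))
E
```

```text
rest
[[                  -1                    2                   -1
                     1                   -2                    4
  -9223372036854775808                   -2                    1
                   118                  118                  115
                    83                    0                    3
                     2                    1                    6
                     2]
 [                   0                  181                    0
                     5                    3                    0
                     0                   -3                   -1
                   108                  111                  101
                    54                   -3                   -3
                     5                   -4                   -6
                     0]
 [                 184                  177                  123
                    17                   16                    3
                    -9                    1                    5
                    -2                   56                   49
       
[... 6041 characters left out ...]
2744140625, 21.122737884521484), 41.589229583740234) [0.19275598 0.21472151 0.23424644]
[107 383  14  18  94] [0.2032 0.447  0.2856] ((198.7537078857422, 448.6307373046875), (33.56109619140625, 23.40577507019043), 63.808616638183594) [0.25599525 0.29257213 0.29933277]
[300 423  42  10 270] [ 0.1    -0.0123  0.169 ] ((99.60803985595703, -13.312110900878906), (103.0600814819336, 5.450827121734619), 82.77018737792969) [0.13633121 0.17062851 0.19829993]
[296 453  39  15 356] [ 0.0411 -0.0006  0.223 ] ((41.83635711669922, -0.008983612060546875), (87.72797393798828, 29.09813117980957), 86.6102294921875) [0.21926247 0.22294047 0.2265866 ]<stdin>:11: RuntimeWarning: invalid value encountered in cast
```

View pics/crop.png

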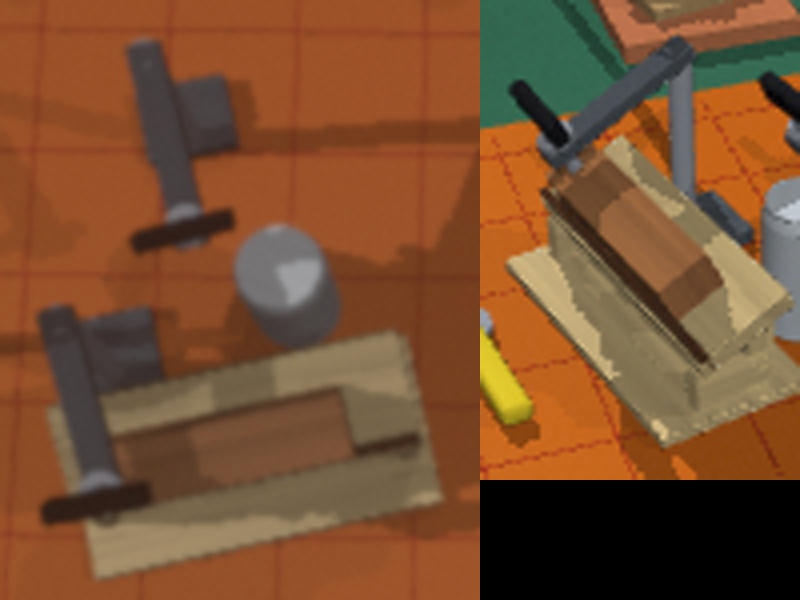

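```bash
cat > fit.py <<'E'
from h import *
from scipy.optimize import minimize
c25,s25=np.cos(np.radians(25)),np.sin(np.radians(25))
def frame(psi,slope=True):
    Rz=R.from_euler('z',psi).as_matrix()
    return Rz@np.array([[c25,0,-s25],[0,1,0],[s25,0,c25]]) if slope else Rz
def box(hx,hy,hz): return np.array([[a*hx,b*hy,c*hz] for a in(-1,1) for b in(-1,1) for c in(-1,1)])
def hull(n,X,S=8):
    h=cv2.convexHull((proj(n,X)).astype(np.float32))[:,0]
    big=np.zeros((480,640),np.uint8); cv2.fillConvexPoly(big,np.round(h*256).astype(np.int32),255,cv2.LINE_AA,8)
    return big/255.
def former(p): return np.array([p[0],p[1],.0911]),frame(p[2])
def knob(p): o,F=former(p); return o+F@[0,.0765,.079],F
def tray(p): return np.array([p[0],p[1],.007]),frame(p[2],False)
E
python3 - <<'E'
from fit import *
t=np.load('top.npz')['im'];s=np.load('side.npz')['im']
def ratios(im):
    f=cv2.GaussianBlur(im,(3,3),0).astype(float)+1; return f[...,0]/f[...,1],f[...,1]/f[...,2]
for nm,im,pts in(('top',t,dict(former=(245,245),formershade=(222,250),rest=(255,265),restsh=(272,238),mat=(300,200),tray=(380,240),knob=(203,261))),('side',s,dict(former=(305,210),end=(322,222),formertop=(290,197),rest=(320,195),mat=(400,250),tray=(360,325),wall=(340,305)))):
    a,b=ratios(im)
    for k,(u,v) in pts.items(): print(nm,k,im[v,u],round(a[v,u],2),round(b[v,u],2))
E
```

```text
top former [113  76  52] 1.47 1.47
top formershade [91 61 40] 1.51 1.49
top rest [149 129  95] 1.16 1.35
top restsh [119 102  75] 1.17 1.36
top mat [118  62  30] 1.86 2.0
top tray [145 116  85] 1.24 1.36
top knob [47 31 23] 1.55 1.29
side former [143  96  60] 1.48 1.62
side end [185 162 113] 1.14 1.41
side formertop [103  67  40] 1.49 1.61
side rest [197  99  27] 2.09 3.54
side mat [139  69  15] 2.0 4.38
side tray [172 139  98] 1.23 1.42
side wall [184 150 105] 1.22 1.42
```

```bash
cat >> fit.py <<'E'
def masks(n,im):
    f=cv2.GaussianBlur(im,(3,3),0).astype(float)+1; a=f[...,0]/f[...,1]
    return ((a>1.33)&(a<1.68)&(f[...,0]>60)).astype(float),((a<1.5)&(f[...,0]>60)).astype(float),(f[...,0]<62).astype(float)
E
python3 - <<'E'
from fit import *
ims={n:np.load(n+'.npz')['im'] for n in('top','side')}
M={n:masks(n,ims[n]) for n in ims}
dil=lambda m,k:cv2.dilate((m>.02).astype(np.uint8),np.ones((k,k)))
def cost(p,f,hs,k,names,cut=None):
    o,F=f(p); e=0
    for n in names:
        h=hull(n,o+box(*hs)@F.T); e+=np.sum(((h-M[n][k])**2)*W[n])
    return e
def run(p0,f,hs,k,names,cut=None):
    global W; o,F=f(p0); W={}
    for n in names:
        W[n]=dil(hull(n,o+box(*hs)@F.T),9).astype(float)
        if cut is not None:  # ignore the clamp's half
            X=box(*hs); X[:,1]=np.where(X[:,1]>0,.15,cut); X[:,0]*=2.5; X[:,2]=np.where(X[:,2]>0,.12,-.02)
            W[n]*=1-hull(n,o+X@F.T)
    b=minimize(cost,p0,args=(f,hs,k,names),method='Nelder-Mead',options=dict(initial_simplex=np.array(p0)+np.array([[0,0,0],[.008,0,0],[0,.008,0],[0,0,.08]]),xatol=1e-4,fatol=1e-3))
    return b.x,b.fun
p0=[.565,.227,.223]
for nm in(['top'],['side'],['top','side']):
    print('former',nm,run(p0,former,(.023,.09,.018),0,nm,.03))
    print('tray',nm,run([.6,-.19,.07],tray,(.05,.125,.007),1,nm))
    print('knob',nm,run(p0,knob,(.007,.035,.012),2,nm))
E
```

```text
former ['top'] (array([0.55837109, 0.23189826, 0.22788407]), np.float64(77.87994505883862))
tray ['top'] (array([ 0.60363618, -0.18620002,  0.14630954]), np.float64(131.519477124183))
knob ['top'] (array([0.56607923, 0.22971261, 0.28490266]), np.float64(107.279015763168))
former ['side'] (array([0.55314358, 0.23494719, 0.25893319]), np.float64(45.138359816360214))
tray ['side'] (array([ 0.60125429, -0.18104237,  0.13930226]), np.float64(206.78628219915416))
knob ['side'] (array([0.59763155, 0.34928518, 1.3294917 ]), np.float64(130.01334871203383))
former ['top', 'side'] (array([0.55836061, 0.23315872, 0.21688264]), np.float64(152.30581528974528))
tray ['top', 'side'] (array([ 0.60275085, -0.18530953,  0.14213804]), np.float64(376.0289119569397))
knob ['top', 'side'] (array([0.56184037, 0.23248525, 0.23856594]), np.float64(344.0299423298731))
```

```bash
cat > ov.py <<'E'
from fit import *
def wire(img,n,o,F,hs,col,u0,v0,k):
    b=proj(n,o+box(*hs)@F.T)
    for i in range(8):
        for j in range(i):
            if bin(i^j).count('1')==1:
                q=[tuple(int(x) for x in ((b[m]+.5-[u0,v0])*k*16)) for m in(i,j)]
                cv2.line(img,*q,col,1,cv2.LINE_AA,4)
def overlay(fn,fp,kp,tp,ims):
    rows=[]
    for n,(u0,v0,w,h,k) in dict(top=(185,215,110,65,4),side=(265,155,80,110,5)).items():
        img=cv2.resize(ims[n][v0:v0+h,u0:u0+w],None,fx=k,fy=k,interpolation=cv2.INTER_CUBIC)
        if fp is not None: wire(img,n,*former(fp),(.023,.09,.018),(0,255,0),u0,v0,k)
        if kp is not None: wire(img,n,*knob(kp),(.007,.035,.012),(0,255,255),u0,v0,k)
        rows.append(img)
    u0,v0,w,h,k=330,210,100,65,3.5
    img=cv2.resize(ims['top'][v0:v0+h,u0:u0+w],None,fx=k,fy=k)
    wire(img,'top',*tray(tp),(.05,.125,.007),(0,0,255),u0,v0,k)
    c=np.zeros((600,800,3),np.uint8)
    c[:260,:440]=rows[0][:260,:440]; c[:550,440-40+0:800]=c[:550,400:800]; c[:550,400+0:800][:, :0]=0
    c[0:550,440:800]=rows[1][:550,20:380]; c[270:270+img.shape[0],:350]=img
    cv2.imwrite(fn,c[...,::-1])
E
python3 - <<'E'
from ov import *
ims={n:np.load(n+'.npz')['im'] for n in('top','side')}
overlay('pics/ov.png',(.5584,.232,.225),(.563,.2305,.225),(.603,-.185,.143),ims)
E
```

```text
(no output)
```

View pics/ov.png

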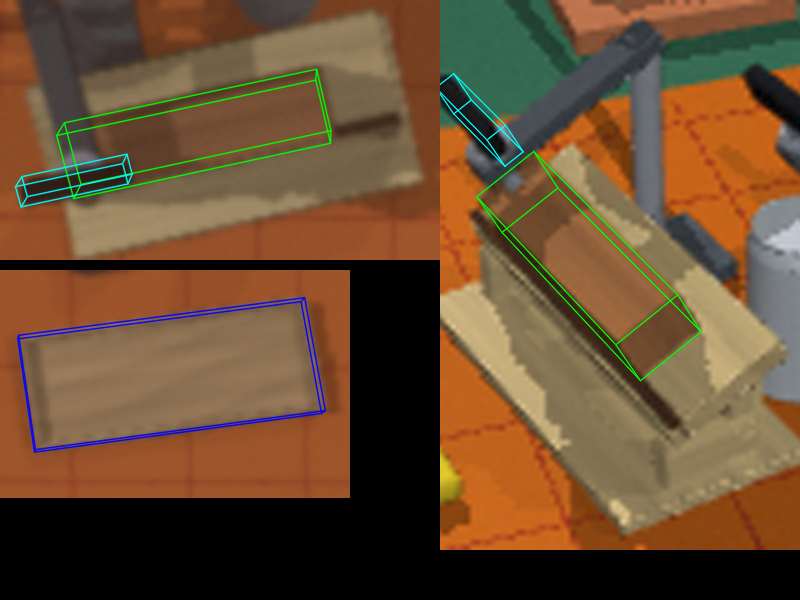

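The tray and handle wireframes fit well in both views. The former fit agrees with the clamp geometry to about 4 mm, so I'm adopting (.562, .231, yaw .222). Next I'll compute the approach to the handle.

```bash
cat > go.py <<'E'
from fit import *
P=(.562,.231,.222); KP=(.563,.2305,.222); TP=(.603,-.185,.143)
TL=np.array([[0,-1,0],[-1,0,0],[0,0,-1.]])   # tool x=-y, y=-x, z=-z of a frame
def delta(o,T):
    s=r.state(); T0=R.from_quat(s['eef_rot'],scalar_first=True).as_matrix(); p=np.array(s['tool_pos'])
    print('t',round(s['time_s'],2),'pos',p.round(4),'F',s['force'].round(1),'gap',round(s['finger_gap'],4),'j',s['joints'].round(2))
    print('cm',(T0.T@(o-p)*100).round(2),'rv',R.from_matrix(T0.T@T).as_rotvec().round(3))
E
python3 - <<'E'
from go import *
k,F=knob(KP); print(k,F@TL); delta(k+F@[0,0,.104],F@TL)
E
```

```text
[0.51358866 0.29777147 0.16269832] [[ 0.22018098 -0.88406612  0.4122468 ]
 [-0.97545904 -0.19955174  0.0930525 ]
 [ 0.         -0.42261826 -0.90630779]]
t 0.1 pos [0.2195 0.504  0.3031] F [-0.6  0.4 -0.5] gap 0.0854 j [ 1.44  0.26  0.11 -0.   -1.42 -0.28]
cm [31.66  9.75  4.63] rv [0.405 0.204 0.923]
```

Emit:
servo_tool(deltas=[[6.3,1.95,0.93,0.081,0.041,0.185,8.5],[12.7,3.9,1.85,0.162,0.082,0.37,8.5],[19.0,5.85,2.78,0.243,0.122,0.554,8.5],[25.3,7.8,3.7,0.324,0.163,0.738,8.5],[31.7,9.75,4.63,0.405,0.204,0.923,8.5]], newtons=30)

```text
time_s: 0.72
tool_pos: [0.4554, 0.3011, 0.2605]
eef_rot: [-0.157, 0.789, -0.581, 0.124]
force: [0.9, -0.3, 0.8]
finger_gap: 0.085
```

```bash
python3 - <<'E'
from go import *
k,F=knob(KP); delta(k+F@[0,0,.104],F@TL)
E
```

```text
t 0.72 pos [0.4554 0.3011 0.2605] F [ 0.9 -0.3  0.8] gap 0.085 j [ 1.    0.07 -0.43  0.37 -0.8  -0.92]
cm [ 1.69 -0.85  0.77] rv [0.033 0.018 0.076]
```

Emit:
servo_tool(deltas=[[1.7,-0.85,0.77,0.033,0.018,0.076,8.5],[1.7,-0.85,0.77,0.033,0.018,0.076,8.5],[1.7,-0.85,0.77,0.033,0.018,0.076,8.5]])

```text
time_s: 1.1
tool_pos: [0.4697, 0.2901, 0.2574]
eef_rot: [-0.168, 0.765, -0.607, 0.134]
force: [-0.2, -0.4, 0.0]
finger_gap: 0.0852
```

```bash
python3 - <<'E'
from go import *
k,F=knob(KP); delta(k+F@[0,0,.104],F@TL);delta(k+F@[0,0,.056],F@TL)
im,d=snap('side'); im2,d2=snap('top')
a=cv2.resize(im[90:240,220:400],(640,533),interpolation=cv2.INTER_CUBIC)
cv2.imwrite('pics/pre.png',a[...,::-1])
E
```

```text
t 1.1 pos [0.4697 0.2901 0.2574] F [-0.2 -0.4  0. ] gap 0.0852 j [ 0.97  0.07 -0.46  0.43 -0.76 -1.01]
cm [ 0.22 -0.03  0.06] rv [0.002 0.002 0.006]
t 1.1 pos [0.4697 0.2901 0.2574] F [-0.2 -0.4  0. ] gap 0.0852 j [ 0.97  0.07 -0.46  0.43 -0.76 -1.01]
cm [ 0.23 -0.04  4.86] rv [0.002 0.002 0.006]
```

View pics/pre.png

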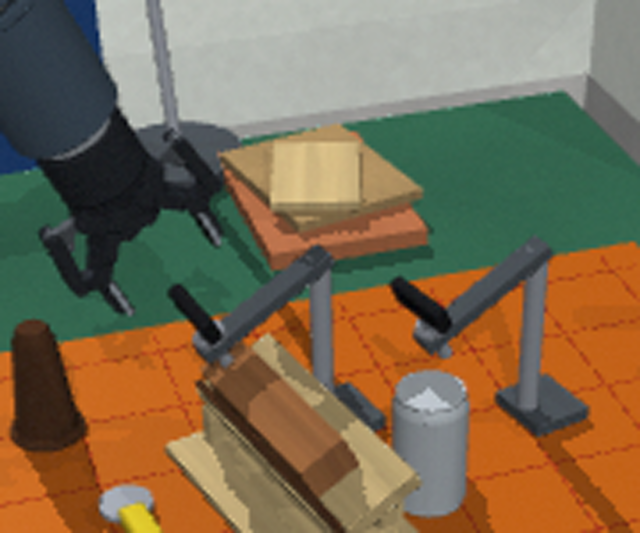

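The gripper straddles the handle, aligned with the screw axis. I'll descend and close.

Emit:
servo_tool(deltas=[[0.2,0,1.2,0,0,0.005,8.5],[0.2,0,2.4,0,0,0.005,8.5],[0.2,0,3.6,0,0,0.005,8.5],[0.2,0,4.8,0,0,0.005,8.5],[0.2,0,4.8,0,0,0.005,8.5]])

```text
time_s: 1.82
tool_pos: [0.49, 0.2917, 0.2121]
eef_rot: [-0.167, 0.763, -0.61, 0.134]
force: [-0.3, 0.4, 0.4]
finger_gap: 0.085
```

Emit:
servo_tool(deltas=[[0,0,0,0,0,0,4],[0,0,0,0,0,0,2.5],[0,0,0,0,0,0,1.8],[0,0,0,0,0,0,1.2],[0,0,0,0,0,0,0.8]], newtons=30)

```text
time_s: 2.45
tool_pos: [0.4885, 0.2914, 0.2127]
eef_rot: [-0.167, 0.763, -0.61, 0.134]
force: [-13.2, -0.5, 4.2]
finger_gap: 0.0132
```

Emit:
servo_tool(deltas=[[0,0,0,0,0,0,0.8],[0,0,0,0,0,0,0.8],[0,0,0,0,0,0,0.8]])

```text
time_s: 2.82
tool_pos: [0.4885, 0.2914, 0.2127]
eef_rot: [-0.167, 0.763, -0.61, 0.134]
force: [-12.5, 0.1, 3.6]
finger_gap: 0.0134
```

```bash
python3 - <<'E'
from go import *
k,F=knob(KP); delta(k+F@[0,0,.056],F@TL); s=r.state(); print(s['moment'], F.T@s['moment'])
E
```

```text
t 2.83 pos [0.4885 0.2914 0.2127] F [-12.5   0.1   3.6] gap 0.0134 j [ 0.93  0.14 -0.51  0.48 -0.63 -1.05]
cm [-0.07 -0.23  0.02] rv [ 0.005  0.    -0.001]
[-0.36811325  4.51558317  0.24089951] [ 0.67746455  4.48581795 -0.05010371]
```

Emit:
servo_tool(deltas=[[0,0.1,0,0,0,0,0.8],[0,0.2,0,0,0,0,0.8],[0,0.2,0,0,0,0,0.8]])

```text
time_s: 3.2
tool_pos: [0.4882, 0.2914, 0.2126]
eef_rot: [-0.168, 0.763, -0.61, 0.134]
force: [-1.3, -2.1, -0.6]
finger_gap: 0.0132
```

```bash
python3 - <<'E'
from go import *
k,F=knob(KP); delta(k+F@[0,0,.056],F@TL); s=r.state(); print(s['moment'], F.T@s['moment'],F.T@s['force'])
E
```

```text
t 3.2 pos [0.4882 0.2914 0.2126] F [-1.3 -2.1 -0.6] gap 0.0132 j [ 0.93  0.14 -0.52  0.48 -0.63 -1.06]
cm [-0.06 -0.26  0.03] rv [ 0.002  0.    -0.   ]
[-0.84006569  1.59251819 -0.26612794] [-0.53735438  1.73840275 -0.04306723] [-1.8163225  -1.75237831  0.14708284]
```

Emit:
servo_tool(deltas=[[0,0,0,0,0,0.03,0.8],[0,0,0,0,0,0.06,0.8],[0,0,0,0,0,0.09,0.8],[0,0,0,0,0,0.09,0.8]])

```text
time_s: 3.7
tool_pos: [0.4882, 0.2914, 0.2126]
eef_rot: [-0.174, 0.734, -0.644, 0.126]
force: [-2.6, -2.9, 1.1]
finger_gap: 0.0135
```

```bash
python3 - <<'E'
from go import *
k,F=knob(KP); delta(k+F@[0,0,.056],F@TL); s=r.state(); print(s['moment'], F.T@s['moment'],F.T@s['force'])
E
```

```text
t 3.7 pos [0.4882 0.2914 0.2126] F [-2.6 -2.9  1.1] gap 0.0135 j [ 0.93  0.14 -0.52  0.48 -0.63 -1.15]
cm [-0.08 -0.26  0.03] rv [ 0.002  0.    -0.091]
[-1.40829781  1.9214444  -0.5405329 ] [-1.09003989  2.1843707  -0.08811811] [-2.42096849 -2.26397838  2.32923822]
```

Emit:
servo_tool(deltas=[[0,0,0,0,0,0.03,0.8],[0,0,0,0,0,0.06,0.8],[0,0,0,0,0,0.06,0.8]])

```text
time_s: 4.08
tool_pos: [0.4881, 0.2914, 0.2126]
eef_rot: [-0.178, 0.714, -0.666, 0.121]
force: [-2.5, -4.3, 0.5]
finger_gap: 0.0136
```

```bash
python3 - <<'E'
from go import *
k,F=knob(KP); delta(k+F@[0,0,.056],F@TL); s=r.state(); print(F.T@s['moment'],F.T@s['force'])
E
```

```text
t 4.08 pos [0.4881 0.2914 0.2126] F [-2.5 -4.3  0.5] gap 0.0136 j [ 0.93  0.14 -0.52  0.48 -0.63 -1.21]
cm [-0.1  -0.26  0.03] rv [ 0.002  0.    -0.152]
[-1.18044059  2.31201975 -0.11127936] [-2.850374  -3.6458465  1.847464 ]
```

Emit:
servo_tool(deltas=[[0,0,0,0,0,0.05,0.8],[0,0,0,0,0,0.1,0.8],[0,0,0,0,0,0.1,0.8]])

```text
time_s: 4.45
tool_pos: [0.4881, 0.2914, 0.2126]
eef_rot: [0.184, -0.68, 0.701, -0.112]
force: [-4.1, -4.2, 1.7]
finger_gap: 0.0134
```

```bash
python3 - <<'E'
from go import *
k,F=knob(KP); delta(k+F@[0,0,.056],F@TL); s=r.state(); print(F.T@s['moment'],F.T@s['force'])
im,d=snap('top'); im2,d2=snap('side')
a=cv2.resize(im[215:280,180:245],(390,390),interpolation=cv2.INTER_CUBIC);b=cv2.resize(im2[150:230,240:320],(390,390),interpolation=cv2.INTER_CUBIC)
cv2.imwrite('pics/turn1.png',np.hstack([a,b])[...,::-1])
E
```

```text
t 4.45 pos [0.4881 0.2914 0.2126] F [-4.1 -4.2  1.7] gap 0.0134 j [ 0.93  0.14 -0.52  0.48 -0.63 -1.31]
cm [-0.12 -0.25  0.03] rv [ 0.003  0.    -0.252]
[-1.18052119  2.44764158 -0.07691448] [-3.72661776 -3.23891136  3.57210745]
```

View pics/turn1.png

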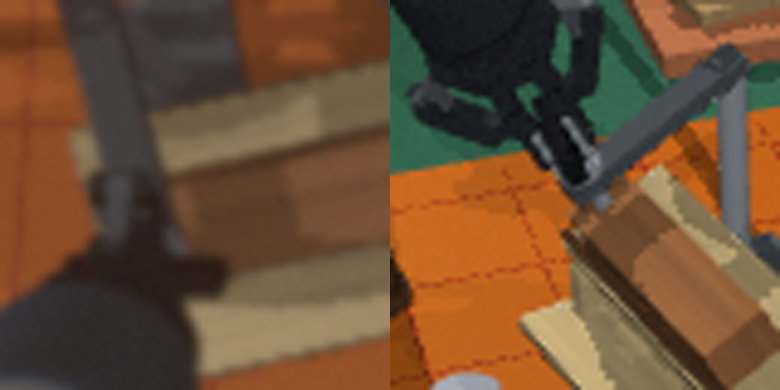

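The handle turns freely with +wz at about 0.1 N m, which is just friction. It is well past the 0.1 rad stop, so this direction opens it, and I'll keep turning.

Emit:
servo_tool(deltas=[[0,0,0,0,0,0.12,0.8],[0,0,0,0,0,0.24,0.8],[0,0,0,0,0,0.36,0.8],[0,0,0,0,0,0.48,0.8],[0,0,0,0,0,0.6,0.8]])

```text
time_s: 5.18
tool_pos: [0.4878, 0.2915, 0.2124]
eef_rot: [0.209, -0.441, 0.871, -0.052]
force: [-6.5, -4.0, 2.1]
finger_gap: 0.0137
```

```bash
python3 - <<'E'
from go import *
k,F=knob(KP); delta(k+F@[0,0,.056],F@TL); s=r.state(); print(F.T@s['moment'],F.T@s['force'])
E
```

```text
t 5.17 pos [0.4878 0.2915 0.2124] F [-6.5 -4.   2.1] gap 0.0137 j [ 0.93  0.14 -0.52  0.48 -0.63 -1.91]
cm [-0.25 -0.16  0.03] rv [ 0.003 -0.001 -0.855]
[-0.64536073  3.25357838  0.09158344] [-5.64794096 -2.5286014   4.90207179]
```

Emit:
servo_tool(deltas=[[0,0,0,0,0,0.12,0.8],[0,0,0,0,0,0.24,0.8],[0,0,0,0,0,0.36,0.8],[0,0,0,0,0,0.48,0.8],[0,0,0,0,0,0.6,0.8]])

```text
time_s: 5.8
tool_pos: [0.4877, 0.2917, 0.2124]
eef_rot: [0.215, -0.164, 0.963, 0.012]
force: [-8.7, -3.2, 2.1]
finger_gap: 0.0133
```

Emit:
servo_tool(deltas=[[0,0,0,0,0,0.03,0.8],[0,0,0,0,0,0.03,0.8]])

```text
time_s: 6.05
tool_pos: [0.4877, 0.2917, 0.2124]
eef_rot: [0.215, -0.151, 0.965, 0.015]
force: [-7.8, -2.4, 1.9]
finger_gap: 0.0136
```

```bash
python3 - <<'E'
from go import *
k,F=knob(KP); delta(k+F@[0,0,.056],F@TL); s=r.state(); print(F.T@s['moment'],F.T@s['force'])
E
```

```text
t 6.05 pos [0.4877 0.2917 0.2124] F [-7.8 -2.4  1.9] gap 0.0136 j [ 0.93  0.14 -0.52  0.48 -0.63 -2.54]
cm [-0.31 -0.01  0.03] rv [ 3.000e-03 -1.000e-03 -1.482e+00]
[-0.2272022   3.62718968 -0.0735515 ] [-6.52750506 -0.656612    5.17420626]
```

Emit:
servo_tool(deltas=[[0,0,0,0,0,0,2],[0,0,0,0,0,0,4],[0,0,0,0,0,0,7],[0,0,-0.5,0,0,0,8.5],[0,0,-2.5,0,0,0,8.5]])

```text
time_s: 6.68
tool_pos: [0.4777, 0.289, 0.2349]
eef_rot: [0.214, -0.152, 0.965, 0.014]
force: [0.2, 0.5, -0.1]
finger_gap: 0.0849
```

Emit:
servo_tool(deltas=[[0,0,-3,0,0,0,8.5],[0,0,-6,0,0,0,8.5],[0,0,-6,0,0,0,8.5]])

```text
time_s: 7.05
tool_pos: [0.4535, 0.2847, 0.2931]
eef_rot: [0.217, -0.152, 0.964, 0.017]
force: [-1.1, 1.2, -0.2]
finger_gap: 0.0846
```

```bash
python3 - <<'E'
from go import *
o,F=former(P); delta(o+F@[0,0,.170],F@TL)
im,d=snap('top'); im2,d2=snap('side')
a=cv2.resize(im[215:280,180:245],(390,390),interpolation=cv2.INTER_CUBIC);b=cv2.resize(im2[150:230,240:320],(390,390),interpolation=cv2.INTER_CUBIC)
cv2.imwrite('pics/turn2.png',np.hstack([a,b])[...,::-1])
E
```

```text
t 7.05 pos [0.4535 0.2847 0.2931] F [-1.1  1.2 -0.2] gap 0.0846 j [ 1.    0.01 -0.42  0.4  -0.85 -2.48]
cm [ 0.72 -7.62  5.24] rv [ 1.000e-03  6.000e-03 -1.481e+00]
```

View pics/turn2.png

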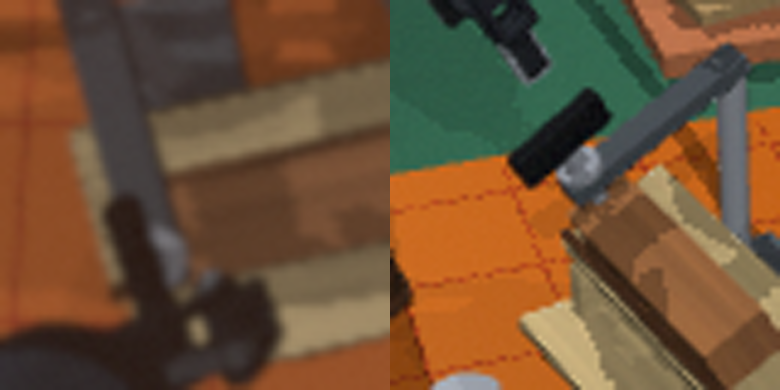

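The handle has turned about 85°, so by pitch the foot is about 8.8 mm up. I'll move over the former.

Emit:
servo_tool(deltas=[[0.1,-1.5,0,0,0,-0.16,8.5],[0.3,-3,0,0,0,-0.32,8.5],[0.5,-4.5,0,0,0,-0.48,8.5],[0.7,-6,0.5,0,0,-0.64,8.5],[0.72,-7.6,1,0,0,-0.8,8.5]])

```text
time_s: 7.78
tool_pos: [0.474, 0.2094, 0.2792]
eef_rot: [0.202, -0.518, 0.828, -0.071]
force: [1.5, -0.1, 0.2]
finger_gap: 0.0851
```

Emit:
servo_tool(deltas=[[0,0,1,0,0,-0.17,8.5],[0,0,2,0,0,-0.34,8.5],[0,0,3,0,0,-0.51,8.5],[0,0,4,0,0,-0.68,8.5],[0,0,4,0,0,-0.68,8.5]])

```text
time_s: 8.4
tool_pos: [0.4902, 0.2133, 0.2424]
eef_rot: [-0.167, 0.762, -0.611, 0.134]
force: [-0.3, -0.3, -0.1]
finger_gap: 0.0852
```

```bash
python3 - <<'E'
from go import *
o,F=former(P); delta(o+F@[0,0,.170],F@TL);delta(o+F@[0,0,.064],F@TL)
for n in('top','side'): snap(n)
from ov import *
ims={n:np.load(n+'.npz')['im'] for n in('top','side')}
overlay('pics/ov2.png',P,None,TP,ims)
E
```

```text
t 8.4 pos [0.4902 0.2133 0.2424] F [-0.3 -0.3 -0.1] gap 0.0852 j [ 0.82  0.04 -0.52  0.38 -0.69 -0.85]
cm [-0.15 -0.3  -0.16] rv [ 0.005 -0.001 -0.001]
t 8.4 pos [0.4902 0.2133 0.2424] F [-0.3 -0.3 -0.1] gap 0.0852 j [ 0.82  0.04 -0.52  0.38 -0.69 -0.85]
cm [-0.16 -0.35 10.44] rv [ 0.005 -0.001 -0.001]
```

View pics/ov2.png

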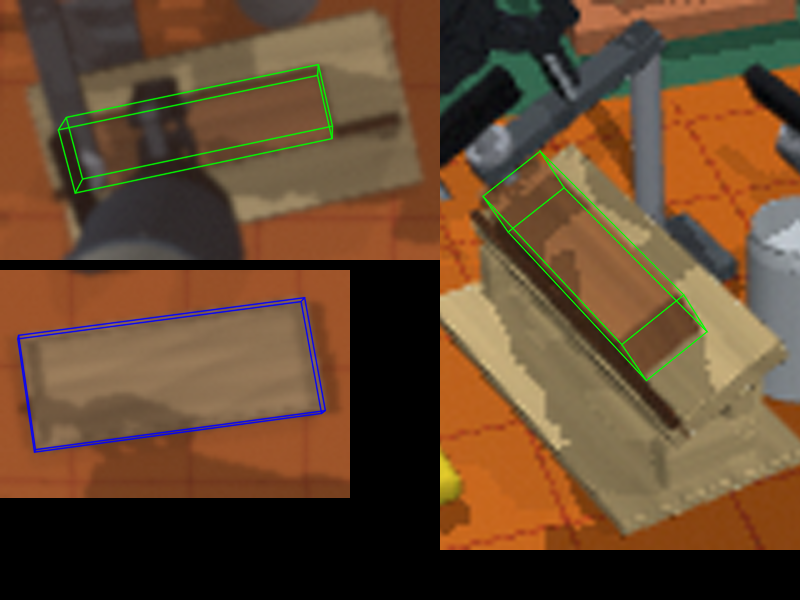

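Emit:
servo_tool(deltas=[[-0.15,-0.15,2.5,0,0,0,8.5],[-0.15,-0.15,5,0,0,0,8.5],[-0.15,-0.15,7.5,0,0,0,8.5],[-0.15,-0.15,9.3,0,0,0,8.5],[-0.15,-0.15,10.4,0,0,0,8.5]])

```text
time_s: 9.12
tool_pos: [0.5344, 0.2255, 0.15]
eef_rot: [-0.168, 0.762, -0.61, 0.134]
force: [0.1, -0.2, 0.7]
finger_gap: 0.0852
```

Emit:
servo_tool(deltas=[[0,0,0,0,0,0,8.5],[0,0,0,0,0,0,6.5]])

```text
time_s: 9.38
tool_pos: [0.5344, 0.2257, 0.1515]
eef_rot: [-0.169, 0.763, -0.61, 0.134]
force: [0.1, 0.4, -0.5]
finger_gap: 0.0692
```

Emit:
servo_tool(deltas=[[0,0,0,0,0,0,5.5],[0,0,0,0,0,0,4.8],[0,0,0,0,0,0,4],[0,0,0,0,0,0,4],[0,0,0,0,0,0,4]], newtons=40)

```text
time_s: 10.0
tool_pos: [0.534, 0.2255, 0.1512]
eef_rot: [-0.169, 0.763, -0.61, 0.134]
force: [-6.0, 0.5, 4.5]
finger_gap: 0.0454
```

```bash
python3 - <<'E'
from go import *
o,F=former(P); delta(o+F@[0,0,.064],F@TL); s=r.state(); print(F.T@s['force'])
E
```

```text
t 10.0 pos [0.534  0.2255 0.1512] F [-6.   0.5  4.5] gap 0.0454 j [ 0.74  0.22 -0.62  0.55 -0.41 -0.99]
cm [ 0.08 -0.04  0.25] rv [0.001 0.001 0.   ]
[-3.26354842  1.82684498  6.47886515]
```

Emit:
servo_tool(deltas=[[0,0,-0.08,0,0,0,4],[0.5,0,-0.1,0,0,0,4],[1.3,0,-0.1,0,0,0,4],[2.1,0,-0.1,0,0,0,4],[2.9,0,-0.1,0,0,0,4]])

```text
time_s: 10.62
tool_pos: [0.5402, 0.1962, 0.1512]
eef_rot: [-0.168, 0.763, -0.61, 0.134]
force: [-0.6, 0.4, -3.5]
finger_gap: 0.0452
```

Emit:
servo_tool(deltas=[[0.8,0,0,0,0,0,4],[1.6,0,0,0,0,0,4],[2.4,0,0,0,0,0,4],[3.2,0,0,0,0,0,4],[3.2,0,0,0,0,0,4]])

```text
time_s: 11.25
tool_pos: [0.5474, 0.1654, 0.1516]
eef_rot: [-0.169, 0.762, -0.61, 0.134]
force: [0.4, 0.0, -2.7]
finger_gap: 0.0453
```

```bash
python3 - <<'E'
from go import *
o,F=former(P); delta(o+F@[0,-.06,.064],F@TL); s=r.state(); print(F.T@s['force'])
for n in('top','side'): snap(n)
a=[cv2.resize(np.load('top.npz')['im'][205:285,180:300],(480,320),interpolation=cv2.INTER_CUBIC),cv2.resize(np.load('side.npz')['im'][150:255,240:345],(320,320),interpolation=cv2.INTER_CUBIC)]
cv2.imwrite('pics/slid.png',np.hstack(a)[...,::-1])
E
```

```text
t 11.25 pos [0.5474 0.1654 0.1516] F [ 0.4  0.  -2.7] gap 0.0453 j [ 0.63  0.2  -0.61  0.45 -0.39 -0.79]
cm [-0.08 -0.04  0.3 ] rv [ 0.002  0.001 -0.001]
[-0.76194172 -0.07868879 -2.60819671]
```

View pics/slid.png

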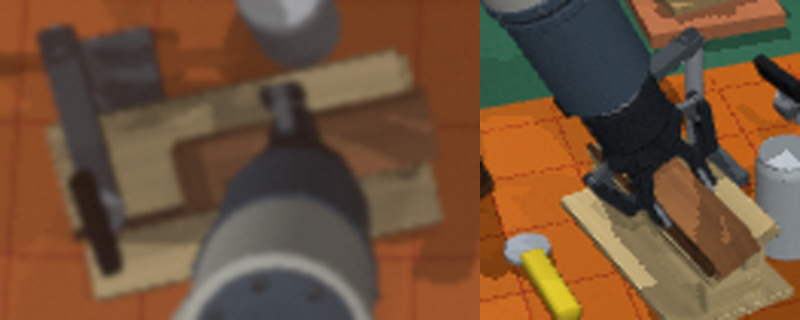

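Former is held (full weight on the tool) and is clear of the clamp. Next: lift, then carry it over the tray.

Emit:
servo_tool(deltas=[[0,-0.6,-1.4,0,0,0,4],[0,-1.9,-4,0,0,0,4],[0,-3.4,-7.3,0,0,0,4],[0,-5.1,-10.9,0,0,0,4],[0,-5.1,-10.9,0,0,0,4]])

```text
time_s: 11.98
tool_pos: [0.549, 0.1672, 0.2763]
eef_rot: [-0.172, 0.762, -0.609, 0.135]
force: [-0.6, 1.0, -4.2]
finger_gap: 0.0452
```

```bash
python3 - <<'E'
from go import *
o,F=tray(TP); delta(np.array([TP[0],TP[1],.22]),F@TL)
E
```

```text
t 11.97 pos [0.549  0.1672 0.2763] F [-0.6  1.  -4.2] gap 0.0452 j [ 0.65  0.08 -0.34  0.26 -0.76 -0.58]
cm [35.56  4.65  3.88] rv [-0.442  0.021  0.078]
```

Emit:
servo_tool(deltas=[[2,0.3,0.2,-0.03,0,0.005,4],[5.5,0.7,0.6,-0.08,0.004,0.014,4],[9.5,1.2,1.0,-0.13,0.006,0.023,4],[13.5,1.8,1.5,-0.18,0.009,0.032,4],[17.5,2.3,1.9,-0.23,0.011,0.04,4]])

```text
time_s: 12.6
tool_pos: [0.5732, -0.0087, 0.2432]
eef_rot: [-0.078, 0.764, -0.637, 0.063]
force: [1.0, 0.3, -3.2]
finger_gap: 0.0452
```

```bash
python3 - <<'E'
from go import *
o,F=tray(TP); delta(np.array([TP[0],TP[1],.22]),F@TL)
E
```

```text
t 12.6 pos [ 0.5732 -0.0087  0.2432] F [ 1.   0.3 -3.2] gap 0.0452 j [ 0.26  0.22 -0.11  0.02 -1.04 -0.09]
cm [17.88  0.69  2.16] rv [-0.201  0.007  0.037]
```

Emit:
servo_tool(deltas=[[4,0.15,0.5,-0.05,0,0.01,4],[8.5,0.3,1.0,-0.1,0,0.02,4],[13,0.5,1.6,-0.15,0.005,0.03,4],[16.5,0.65,2.0,-0.18,0.007,0.035,4],[17.9,0.7,2.1,-0.2,0.007,0.037,4]])

```text
time_s: 13.22
tool_pos: [0.603, -0.1857, 0.2199]
eef_rot: [-0.0, 0.755, -0.655, -0.0]
force: [-0.6, -0.1, -3.8]
finger_gap: 0.0452
```

Emit:
servo_tool(deltas=[[0,0,0,0,0,0,4],[0,0,0,0,0,0,4]])

```text
time_s: 13.48
tool_pos: [0.6033, -0.1831, 0.2221]
eef_rot: [-0.002, 0.756, -0.654, 0.001]
force: [-0.4, 0.5, -2.1]
finger_gap: 0.0457
```

```bash
python3 - <<'E'
from go import *
o,F=tray(TP); delta(np.array([TP[0],TP[1],.22]),F@TL)
for n in('top','side'): snap(n)
a=[cv2.resize(np.load('top.npz')['im'][195:285,320:440],(427,320),interpolation=cv2.INTER_CUBIC),cv2.resize(np.load('side.npz')['im'][230:380,270:450],(373,320),interpolation=cv2.INTER_CUBIC)]
cv2.imwrite('pics/over.png',np.hstack(a)[...,::-1])
E
```

```text
t 13.47 pos [ 0.6033 -0.1831  0.2221] F [-0.4  0.5 -2.1] gap 0.0457 j [-0.05  0.44  0.18 -0.   -1.3   0.19]
cm [0.18 0.06 0.21] rv [-0.005  0.     0.001]
```

View pics/over.png

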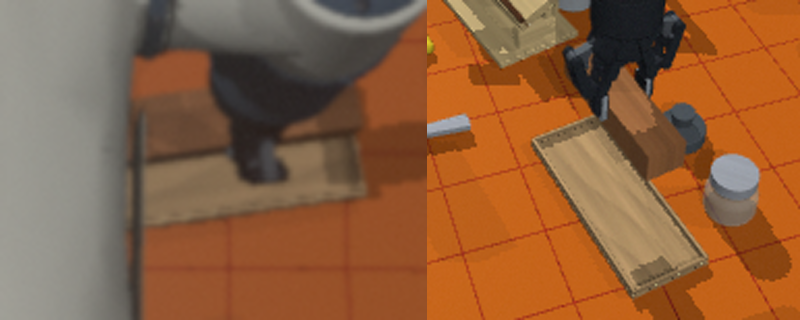

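Emit:
servo_tool(deltas=[[0.2,0.05,2,-0.005,0,0,4],[0.2,0.05,5,-0.005,0,0,4],[0.2,0.05,8,-0.005,0,0,4],[0.2,0.05,10.5,-0.005,0,0,4],[0.2,0.05,12,-0.005,0,0,4]])

```text
time_s: 14.2
tool_pos: [0.6032, -0.1853, 0.1013]
eef_rot: [0.0, 0.756, -0.654, -0.001]
force: [-0.4, 0.6, -3.0]
finger_gap: 0.0454
```

Emit:
servo_tool(deltas=[[0,0,0,0,0,0,4],[0,0,0,0,0,0,4]])

```text
time_s: 14.45
tool_pos: [0.6044, -0.1861, 0.1037]
eef_rot: [-0.0, 0.756, -0.654, 0.001]
force: [0.2, 0.1, -2.3]
finger_gap: 0.0451
```

```bash
python3 - <<'E'
from go import *
o,F=tray(TP); delta(np.array([TP[0],TP[1],.0895]),F@TL)
E
```

```text
t 14.45 pos [ 0.6044 -0.1861  0.1037] F [ 0.2  0.1 -2.3] gap 0.0451 j [-0.05  0.54  0.01  0.   -1.04  0.2 ]
cm [-0.13  0.13  1.41] rv [-0.002 -0.001  0.001]
```

Emit:
servo_tool(deltas=[[0,0.1,0.3,0,0,0,4],[0,0.1,0.6,0,0,0,4],[0,0.1,0.9,0,0,0,4],[0,0.1,1.1,0,0,0,4],[0,0.1,1.1,0,0,0,4]])

```text
time_s: 15.08
tool_pos: [0.6025, -0.1862, 0.0909]
eef_rot: [0.0, 0.756, -0.655, -0.0]
force: [-0.7, 0.4, -2.4]
finger_gap: 0.0458
```

Emit:
servo_tool(deltas=[[0,0,0.1,0,0,0,4],[0,0,0.1,0,0,0,4]])

```text
time_s: 15.32
tool_pos: [0.6026, -0.1862, 0.0902]
eef_rot: [0.0, 0.756, -0.655, -0.0]
force: [-0.1, -0.4, -3.2]
finger_gap: 0.0451
```

Emit:
servo_tool(deltas=[[0,0,0.1,0,0,0,4],[0,0,0.1,0,0,0,4]])

```text
time_s: 15.58
tool_pos: [0.6026, -0.1862, 0.0892]
eef_rot: [0.0, 0.756, -0.655, -0.0]
force: [-0.1, 0.5, -2.7]
finger_gap: 0.0454
```

Emit:
servo_tool(deltas=[[0,0,0.1,0,0,0,4],[0,0,0.1,0,0,0,4]])

```text
time_s: 15.82
tool_pos: [0.6027, -0.1862, 0.0888]
eef_rot: [0.0, 0.756, -0.655, 0.0]
force: [-1.1, 1.6, 2.0]
finger_gap: 0.0452
```

Emit:
servo_tool(deltas=[[0,0,0.07,0,0,0,4],[0,0,0.07,0,0,0,4]])

```text
time_s: 16.08
tool_pos: [0.6027, -0.1862, 0.0887]
eef_rot: [0.0, 0.756, -0.654, 0.0]
force: [-3.0, 2.0, 6.0]
finger_gap: 0.0457
```

It's seated: the vertical force changed from −2.7 to +6 N at the expected height. I'll release gently and retreat.

Emit:
servo_tool(deltas=[[0,0,-0.08,0,0,0,4.6],[0,0,-0.08,0,0,0,5.2],[0,0,-0.08,0,0,0,6],[0,0,-0.08,0,0,0,6.2],[0,0,-0.08,0,0,0,6.2]])

```text
time_s: 16.7
tool_pos: [0.6026, -0.1863, 0.0883]
eef_rot: [0.0, 0.756, -0.655, -0.0]
force: [-0.0, -0.1, 0.3]
finger_gap: 0.0619
```

Emit:
servo_tool(deltas=[[0,0,-1,0,0,0,6.2],[0,0,-3,0,0,0,6.2],[0,0,-6,0,0,0,6.2],[0,0,-10,0,0,0,6.2],[0,0,-14,0,0,0,6.2]])

```text
time_s: 17.32
tool_pos: [0.6026, -0.1862, 0.2304]
eef_rot: [0.0, 0.756, -0.655, 0.0]
force: [0.9, 0.3, -0.8]
finger_gap: 0.0618
```

Emit:
servo_tool(deltas=[[0,-3,-4,0,0,0,6.2],[0,6,-6,0,0,0,6.2],[0,12,-6,0,0,0,6.2],[0,18,-6,0,0,0,6.2],[0,18,-6,0,0,0,6.2]])

```text
time_s: 17.95
tool_pos: [0.4217, -0.2123, 0.2901]
eef_rot: [-0.0, 0.756, -0.655, 0.001]
force: [1.4, 0.0, 0.3]
finger_gap: 0.0619
```

```bash
python3 - <<'E'
from ov import *
from go import TP
for n in('top','side'): snap(n)
s=r.state(); print(s['time_s'],s['tool_pos'],s['force'])
t,sd=np.load('top.npz')['im'],np.load('side.npz')
t=t.copy()
u0,v0,k=330,205,4; A=cv2.resize(t[205:270,330:430],None,fx=4,fy=4,interpolation=cv2.INTER_CUBIC)
F=frame(TP[2],False); wire(A,'top',np.array([TP[0],TP[1],.023]),F,(.023,.09,.018),(0,255,0),u0,v0,k)
B=cv2.resize(sd['im'][140:400,200:460],(400,400),interpolation=cv2.INTER_CUBIC)
C=cv2.resize(t[130:290,170:310],(350,400))[:340]
c=np.zeros((600,800,3),np.uint8); c[:260,:400]=A; c[:400,400:]=B; c[260:600,:350]=C
cv2.imwrite('pics/end.png',c[...,::-1])
P=cloud('top',np.load('top.npz')['d']); 
for dy in(-.07,-.05,0,.04,.06):
  X=np.array([TP[0],TP[1],.041])+F@[0,dy,0]; u,v=proj('top',X)[0].astype(int); print(dy,np.nanmedian(P[v-2:v+3,u-2:u+3,2]).round(4))
E
```

```text
18.05 [ 0.42240717 -0.21234335  0.29030579] [ 0.30329165 -0.1561807   0.5416431 ]
-0.07 0.0413
-0.05 0.0408
0 0.0418
0.04 0.0422
0.06 0.6027
```

View pics/end.png

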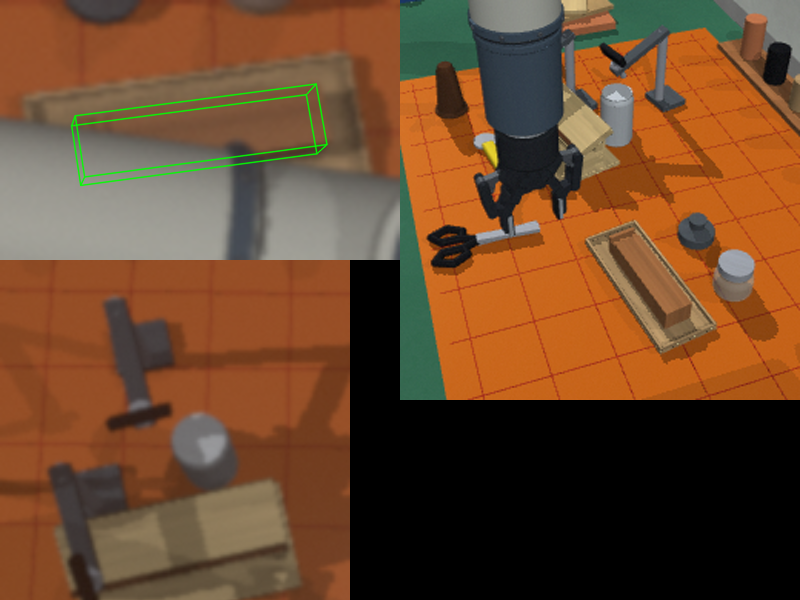

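Side view: the former lies inside the tray, centred and flat (the top face reads 41–42 mm, 41 expected). The spare clamp and the other things in view haven't moved, and the gripper is free. I'm handing in.

```bash
python3 -c "
from rig import r
print(r.finish_job())"
```

```text
the job is handed in; nothing more can be done
None
```

The former now lies flat in the tray, groove side up, and the job was handed in at about 18 s of the 64 s allowed.

- **Clamp:** The tight clamp's handle gave clockwise seen from above, at about 0.1 N m. I turned it about 1.48 rad, so the foot should be about 8.8 mm up. I worked that out from the thread pitch rather than measuring the foot itself.
- **Former:** I gripped it, slid it 60 mm sideways out from under the clamp, then lifted it and carried it to the tray. I lowered it until the force showed contact, and only then opened the gripper.
- **Last checks:** The top face reads 41–42 mm at four points, where 41 mm is right for lying flat. The side view shows it centred inside the walls. The arm hid the groove end, so I did not see the groove again after placing. The arm kept it upright throughout.
- **Other things:** The spare clamp and the other things visible in the last pictures looked unmoved. The awl was not in those crops, but the arm did not go near it. The gripper is well clear of everything.
- **Disagreement:** The first camera fits of the former and the clamp differed by about 4 mm. The gripped former came out within about 1 mm sideways of the position I used. The gripped handle came out about 2.6 mm off it.

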